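# Show where the lighter is in the sliding-lid box

### The job

Show me where the lighter is in the wooden sliding-lid box: first push the mug aside along the worktop, upright and never lifted, so that the lid can come out without knocking it, then slide the lid open to its stop. Now point at the lighter from straight above its middle, fingertips a finger's breadth or two above it and touching nothing that lies in the box; stay like that for two seconds and finish still pointing. Leave the jar and the tin where they stand.

Things in the scene. Friction and masses are not known exactly. Their poses are not given: they have to be found in the camera images.
- box: Pale wooden box, fixed to the worktop, 150 mm (its x) by 240 mm (its y), 58 mm high; origin at the centre of its underside, z up. Its lid slides out over its +y end (to the robot's left): open, it hangs over the worktop at 45 to 51 mm height, from y = +120 to +292 mm and x within +-70 mm of this frame.
- box_floor (a point): Middle of the box's inner floor, axes as the box. Walls 8 mm thick; 5 mm dividers, 24 mm high, at y = -56, 0 and +56 mm make four compartments, each 134 mm in x and about 50 mm in y. One small thing lies in each of those centred at y = -84, -28 and +28 mm (which is where varies); the fourth, at +84 mm, is empty.
- lid (a joint): Travel of the lid in m along the box's +y: 0 shut, 0.172 at its stop; fully open is anything over 0.16. It starts shut or up to 20 mm open. It slides with about 1 to 2 N of friction and stays where it is left.
- batten (a point): Middle of the top of the batten on the darker wooden lid, a bar 80 mm long (box x), 12 mm wide (box y) and 14 mm high, 60 mm from the lid's middle towards its -y end. This point is 65 mm above the worktop; the lid's flat top is 14 mm and the rims of the box's sides 7 mm below it. Push the batten on its -y face towards +y.
- mug: Cream mug, 82 mm across the body and 98 mm high, 0.27 kg, with a handle that makes it 116 mm along its own y; loose. Origin on the underside; the round body's axis stands 17 mm from it along its own +y, the handle points along its own -y and reaches to 58 mm. It stands beyond the box's +y end, in the lid's way, its near side 65 to 100 mm from the box; the handle points away from the box.
- mug_axis (a point): Foot of the axis of the mug's round body, on the worktop.
- lighter: Pocket lighter lying flat in the box, a green rounded barrel with a metal head, 24 x 80 x 12 mm, long axis its own y; origin at the centre of its underside, 6 mm above the worktop on the box's floor, its top at 18 mm. Point at its middle.
- opener: Folding pocket opener lying in the box, a plain dark flat bar, 21 x 70 x 10 mm; origin at the centre of its underside. Not to be touched.
- peg: Wooden clothes peg lying in the box, 15 x 72 x 12 mm; origin at the centre of its underside. Not to be touched.
- jar: Glass jar with a dark screw lid, 65 mm across, 86 mm high, behind the box; origin at the centre of its underside. Leave it alone.
- tin: Low round food tin, 86 mm across, 40 mm high, behind and right of the box; origin at the centre of its underside. Leave it alone.
There are look-alikes about, which are no part of the job. Leave any red or yellow look-alike of the mug alone.

How it is judged:
On the way, in this order (a step that is already met when the one before it is completed fails the run):
1. the lid has been slid open to its stop (value of joint lid above 0.16 m), for 0.2 s.
2. the fingertips point at the lighter from just above for 1.5 s (horizontal distance between the grasp point and lighter below 0.025 m and z of the grasp point in the frame of lighter between 0.034 and 0.085 m), for 1.5 s.
At the end, for the whole second after the job is handed in: Tool point within 25 mm sideways of the lighter's middle and 34 to 85 mm above its underside (fingertips about 3 to 55 mm clear of it); lid open over 160 of its 172 mm; mug upright and still on the worktop; lighter in the box; all through the last second (all of step 2 and value of joint lid above 0.16 m and angle between mug's own z axis and vertical below 0.1 rad and height (world z) of mug below 0.01 m and linear speed of mug below 0.02 m/s and height (world z) of lighter below 0.012 m); the robot touches nothing.
It fails at once if the mug was knocked by the lid or the box (contact force between box and mug above 0.5 N).
It fails at once if the mug was lifted off the worktop (height (world z) of mug above 0.015 m).
It fails at once if the mug was tipped (angle between mug's own z axis and vertical above 0.3 rad).
It fails at once if a thing in the box was touched (contact force between any of the fingers, the arm and lighter above 0.3 N or contact force between any of the fingers, the arm and opener above 0.3 N or contact force between any of the fingers, the arm and peg above 0.3 N).
It fails at once if the jar or the tin was disturbed (distance of any of jar, tin from where it was at the start of the episode above 0.015 m).
It also fails if it takes over 58 s, if anything falls off the work surface, if the arm or the gripper's body presses on something with over 40 N, if the wrist force passes 120 N, or if a joint passes its speed limit or range.

### The arm

A 6-joint arm with a two-finger parallel gripper is mounted at the origin on a cart in front of the work surface, level with it; the furniture and walls round the work are solid. World frame = base frame: x ahead of the robot, y to its left, z up, the work surface at z = 0. Lengths are in m, angles in rad, forces in N, time in s.
With the tool pointing down it reaches from about 0.225 to 0.725 m from the base axis. Payload 3.1 kg.
Tool frame: the origin (TCP) lies between the finger pads, 19 mm behind the fingertips; this is the grasp point; z points along the fingers, y is the line along which they close (so a half turn about z gives the same grasp; the last joint's range is limited). The gripper opens to 85 mm and grips with 20 to 120 N. Pads are 22 mm wide; open, the fingers measure 114 mm over their backs; the gripper's body (76 mm by 85 mm) begins 54 mm behind the grasp point. The pads swing forward as they close: fully open they stand 13 mm farther back than shut.
Start: joints at [-1.474, 0.048, 0.099, 1.622, 0, 1.443], TCP at [0.117, -0.512, 0.25] pointing down, gripper open.
Joint ranges: [-2.91, 2.91], [-0.99, 1.94], [-1.21, 1.42], [-2.12, 2.29], [-1.49, 1.47], [-3.14, 3.14]. Speed limits (rad/s): [2.79, 2.79, 3.14, 3.14, 3.14, 3.14].

### API

Orientations are given as a unit quaternion [w, x, y, z].
In Python, from cell import robot, optics gives the robot as it stands. Calls block until the motion is done:
- robot.reach(position, orientation): joint-space move of the TCP to a pose.
- robot.line_to(position, ori=None, speed=0.15, until_force=None): straight line of the TCP; ori=None keeps the orientation; speed is the mean speed in m/s. With until_force (N) it stops when the force on the tool has changed by that much, and returns True; else False.
- robot.movej(angles): joint-space move.
- robot.release() and robot.close_gripper(grip_force=None): open the fingers fully, or close them until they stop; grip_force is the grip in N (None keeps the last).
- robot.hold(seconds).
- robot.inverse_kinematics(position, orientation): joint angles nearest the present ones, or None.
- optics.snapshot(name): name is "scene" or "top" or "wrist"; returns a dict with "pixels" (420x560x3 uint8, red, green, blue), "camera_matrix" (3x3 intrinsics, pixels), "cam_to_world" (4x4, takes a point from camera to world coordinates). Camera axes: x right, y up, looking along -z (the intrinsics and any distortion apply to the point x, -y, -z); pixel columns grow to the right and rows downward; lengths in m; the calibration is good to about 2 mm. A picture is of the moment at which its call begins. There is no depth.
A pose or a line that the arm cannot do raises robot.IKError and nothing moves.
- robot.job_done(): hands the job in; it is judged then, once.
Trained networks look in a picture, given as the dict that the camera call returned (one of the last four; its "shot" number tells which), for a name from the list of things; names that differ only in an ending like _2 or _b are one class to them, and where a whole thing is asked for, a point or a joint stands for the part that bears it (a point fixed in the world has none). Each returns a list of dicts, best first, with "score" (0 to 1); they miss things now and then, are a little off and sometimes report something else, mostly with a low value. They report only what shows in the picture. A call takes as long as a camera call. They do not tell look-alikes from the thing itself.
- optics.spot_in(query, picture): "rect" ([left, top, right, bottom] in pixels, round what is visible of it).
Readings, each from a call of its own:
- robot.current_time(): time.
- robot.current_joints(): joint angles.
- robot.current_joint_velocities(): joint speeds.
- robot.current_effort(): joint torques, N m.
- robot.current_tool_pos(): TCP position.
- robot.current_orientation(): TCP orientation.
- robot.current_ft_force(): force on the tool from outside, world axes, zero at the start.
- robot.current_torque(): the same for the moment, N m.
- robot.current_finger_gap(): finger opening in m.
- robot.current_grip_force(): force on a finger pad.
Only numpy, scipy, OpenCV 4.12 (cv2) and the standard library are available. Lean on these libraries where they do the work, as an engineer would, in place of code of your own. Each camera call takes 0.05 s, during which the arm holds its last target. There are 200 camera calls.

## Working session

There is one attempt and no reset: what is moved stays moved. The work goes in short steps, each a Python script; the robot and the scene stay as the last script left them, time stands still between calls to the robot, and variables do not carry over. Pictures are saved under pics/ and viewed, at most 10 in all, crops included, and the job is handed in when it is done.

```bash
mkdir -p pics
cat > h.py <<'E'
from cell import robot, optics
import numpy as np, cv2
def ray(p,s):
    K=s["camera_matrix"];T=np.array(s["cam_to_world"])
    d=np.linalg.inv(K)@[p[0],p[1],1]; d=T[:3,:3]@[d[0],-d[1],-d[2]]
    return T[:3,3],d
def at_z(p,s,z):
    o,d=ray(p,s); return o+d*(z-o[2])/d[2]
def proj(P,s):
    T=np.array(s["cam_to_world"]);c=T[:3,:3].T@(np.array(P)-T[:3,3]);c=np.array([c[0],-c[1],-c[2]])
    q=np.array(s["camera_matrix"])@c;return q[:2]/q[2]
def save(s,n): cv2.imwrite("pics/"+n,s["pixels"][:,:,::-1])
E
python3 - <<'E'
from h import *
np.set_printoptions(precision=3,suppress=True)
ims=[]
for n in("top","scene"):
    s=optics.snapshot(n);print(n,s["camera_matrix"],s["cam_to_world"],[k for k in s])
    save(s,n+"1.png")
    for q in("box","batten","mug","jar","tin","lid"):
        for r in optics.spot_in(q,s)[:4]: print(q,np.round(r["rect"]),round(r["score"],2),at_z(((r["rect"][0]+r["rect"][2])/2,(r["rect"][1]+r["rect"][3])/2),s,0.05))
E
```

```text
top [[450.931   0.    278.032]
 [  0.    450.931 207.889]
 [  0.      0.      1.   ]] [[-0.01   0.98  -0.197  0.345]
 [-1.    -0.014 -0.017 -0.012]
 [-0.019  0.197  0.98   1.31 ]
 [ 0.     0.     0.     1.   ]] ['pixels', 'camera_matrix', 'cam_to_world', 'shot']
box [302. 198. 399. 264.] 0.78 [ 0.529 -0.195  0.05 ]
batten [306. 200. 392. 262.] 0.65 [ 0.531 -0.19   0.05 ]
mug [245. 236. 282. 261.] 0.89 [0.483 0.051 0.05 ]
mug [206. 168. 239. 207.] 0.8 [0.661 0.168 0.05 ]
mug [159. 188. 189. 229.] 0.63 [0.601 0.306 0.05 ]
jar [337. 152. 362. 186.] 0.67 [ 0.711 -0.198  0.05 ]
jar [304. 200. 394. 261.] 0.2 [ 0.531 -0.189  0.05 ]
tin [365. 155. 399. 184.] 0.73 [ 0.707 -0.292  0.05 ]
lid [299. 204. 393. 260.] 0.59 [ 0.526 -0.182  0.05 ]
scene [[517.978   0.    282.584]
 [  0.    517.978 213.456]
 [  0.      0.      1.   ]] [[-0.862  0.268 -0.43   0.041]
 [-0.507 -0.474  0.72   0.917]
 [-0.011  0.839  0.544  0.755]
 [ 0.     0.     0.     1.   ]] ['pixels', 'camera_matrix', 'cam_to_world', 'shot']
box [292. 160. 377. 233.] 0.85 [ 0.52  -0.153  0.05 ]
batten [294. 169. 369. 216.] 0.93 [ 0.536 -0.168  0.05 ]
mug [283. 216. 328. 266.] 0.88 [0.492 0.059 0.05 ]
mug [206. 217. 241. 267.] 0.83 [0.654 0.156 0.05 ]
mug [172. 263. 232. 316.] 0.67 [0.597 0.312 0.05 ]
jar [270. 157. 293. 192.] 0.75 [ 0.702 -0.188  0.05 ]
tin [291. 157. 309. 181.] 0.82 [ 0.673 -0.244  0.05 ]
tin [279. 216. 329. 261.] 0.68 [0.5   0.053 0.05 ]
tin [294. 163. 377. 232.] 0.44 [ 0.516 -0.15   0.05 ]
lid [296. 169. 369. 223.] 0.62 [ 0.526 -0.154  0.05 ]
```

View pics/top1.png

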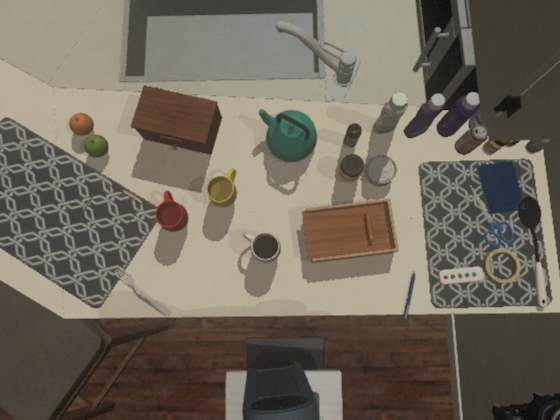

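View pics/scene1.png

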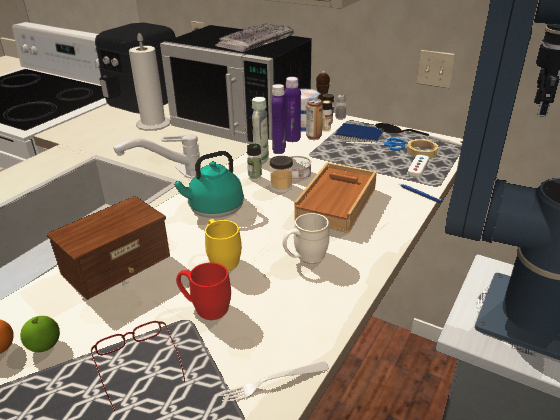

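In the top picture the mug-like things are cream at (264,248), yellow at (221,190) and red at (171,215). I choose the cream one, in front of the box's +y end. The box is at (350,230) with its batten at (369,230), the jar at (351,167) and the tin at (380,169). One close crop will check the choice and give me corners.

Run:
```python
from h import *
s=optics.snapshot("top");c=s["pixels"][185:280,230:410]
cv2.imwrite("pics/crop1.png",cv2.resize(c,None,fx=4.4,fy=4.4,interpolation=cv2.INTER_CUBIC)[:,:,::-1])
```

```text
(no output)
```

View pics/crop1.png

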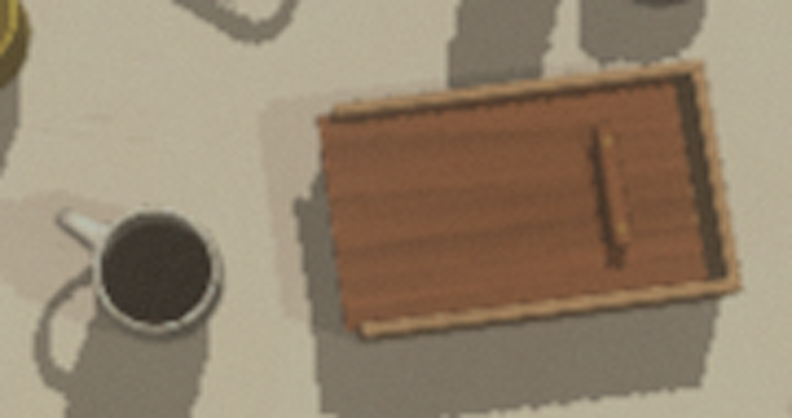

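The crop shows the cream mug, rim centred at crop (158,270) = pixel (265.9,246.4), handle pointing to the upper left. Box rim corners are at crop (335,108), (703,65), (740,290) and (362,335); the batten top is near (613,188), and the lid already sticks out a little at the left.

Run:
```python
from h import *
np.set_printoptions(precision=3,suppress=True)
s=optics.snapshot("top")
f=lambda p,z:at_z((230+p[0]/4.4,185+p[1]/4.4),s,z)
TL,TR,BR,BL=[f(p,.058) for p in((331,105),(703,65),(740,290),(362,337))]
print("corners",TL,TR,BR,BL,"len",np.linalg.norm(TL-TR),np.linalg.norm(BL-BR),"wid",np.linalg.norm(TR-BR),np.linalg.norm(TL-BL))
C=(TL+TR+BR+BL)/4; Y=(TL-TR)+(BL-BR);Y[2]=0;Y/=np.linalg.norm(Y);print("C",C,"Y",Y,np.arctan2(-Y[0],Y[1]))
X=np.array([Y[1],-Y[0],0])
for n,p,z in(("mugrim",(158,270),.098),("hand",(65,213),.08),("bat",(613,188),.065),("lidTL",(320,117),.051),("lidBL",(346,328),.051)):
    w=f(p,z);d=w-C;print(n,w,"box xy",d@X,d@Y)
print(robot.current_time(),robot.current_finger_gap())
```

```text
corners [ 0.593 -0.068  0.058] [ 0.616 -0.307  0.058] [ 0.471 -0.322  0.058] [ 0.445 -0.084  0.058] len 0.2405374265902023 0.23940306805024272 wid 0.14567581024063786 0.14957804239814654
C [ 0.531 -0.195  0.058] Y [-0.103  0.995  0.   ] 0.10339405127470874
mugrim [0.484 0.042 0.098] box xy -0.022803036994770463 0.24101423930886165
hand [0.522 0.101 0.08 ] box xy 0.021628618185375644 0.29561971699561496
bat [ 0.536 -0.244  0.065] box xy -0.00045197333767990833 -0.049313642988007805
lidTL [ 0.587 -0.061  0.051] box xy 0.06913024720905261 0.1279312088319283
lidBL [ 0.451 -0.074  0.051] box xy -0.0675003045409365 0.12845997172780704
0.8 0.08534815731369913
```

```bash
cat >> h.py <<'E'
from scipy.spatial.transform import Rotation as Rn
C=np.array([.531,-.195,0]);Y=np.array([-.103,.995,0]);Y/=np.linalg.norm(Y);X=np.array([Y[1],-Y[0],0]);Z=np.array([0,0,1.])
def W(x,y,z): return list(C+x*X+y*Y+z*Z)
def tool(tilt=0,sg=1):
    z=-np.cos(tilt)*Z+np.sin(tilt)*Y; y=sg*X
    q=Rn.from_matrix(np.c_[np.cross(y,z),y,z]).as_quat(); return [float(v) for v in (q[3],*q[:3])]
def mugpos(s):
    r=max((r for r in optics.spot_in("mug",s)),key=lambda r:-abs(at_z((r["rect"][0],(r["rect"][1]+r["rect"][3])/2),s,.098)[0]-.48)); return r
E
python3 - <<'E'
from h import *
np.set_printoptions(precision=3,suppress=True)
robot.close_gripper()
t=np.radians(12);p=W(-.023,.165,.2)
best=None
for sg in(1,-1):
    j=robot.inverse_kinematics(p,tool(t,sg));print(sg,j)
    if j is not None and (best is None or abs(j[5])<best[0]): best=(abs(j[5]),sg)
sg=best[1];q=tool(t,sg)
robot.reach(p,q); robot.line_to(W(-.023,.165,.047)); print(robot.current_tool_pos(),robot.current_ft_force())
print(robot.line_to(W(-.023,.24,.047),speed=.05),robot.current_ft_force(),sg)
s=optics.snapshot("top");save(s,"push1.png")
cv2.imwrite("pics/crop2.png",cv2.resize(s["pixels"][185:280,180:360],None,fx=4.4,fy=4.4,interpolation=cv2.INTER_CUBIC)[:,:,::-1])
print([(np.round(r["rect"]),r["score"]) for r in optics.spot_in("mug",s)])
E
```

```text
1 [-0.32   0.02  -0.043  1.595  0.191  1.139]
-1 [-0.32   0.02  -0.043  1.595  0.191 -2.003]
[ 0.492 -0.034  0.048] [ 0.382 -0.779  0.119]
False [-0.093 -1.753 -0.095] 1
[(array([227., 237., 261., 262.]), 0.94), (array([208., 166., 238., 205.]), 0.71), (array([160., 194., 190., 231.]), 0.55)]
```

View pics/crop2.png

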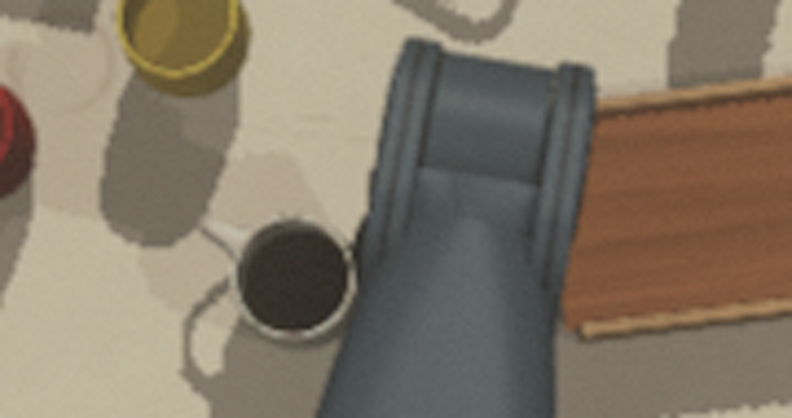

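The crop shows the mug upright, rim centred at crop (295,278) = pixel (247,248), still tracking straight ahead of the fingers. I'll re-aim and continue.

Run:
```python
from h import *
np.set_printoptions(precision=3,suppress=True)
s=optics.snapshot("top")
m=at_z((247,248.2),s,.098)-C; print("mug box",m@X,m@Y)
x=float(m@X)
robot.line_to(W(-.023,.232,.047)); robot.line_to(W(x,.232,.047)) 
print(robot.line_to(W(x,.312,.047),speed=.05),robot.current_ft_force())
robot.line_to(W(x,.295,.047));robot.line_to(W(x,.27,.2))
s=optics.snapshot("top")
cv2.imwrite("pics/crop3.png",cv2.resize(s["pixels"][175:285,160:360],None,fx=4,fy=4,interpolation=cv2.INTER_CUBIC)[:,:,::-1])
```

```text
mug box -0.021611599740802675 0.29196278190965264
False [ 0.02  -1.83   0.625]
```

View pics/crop3.png

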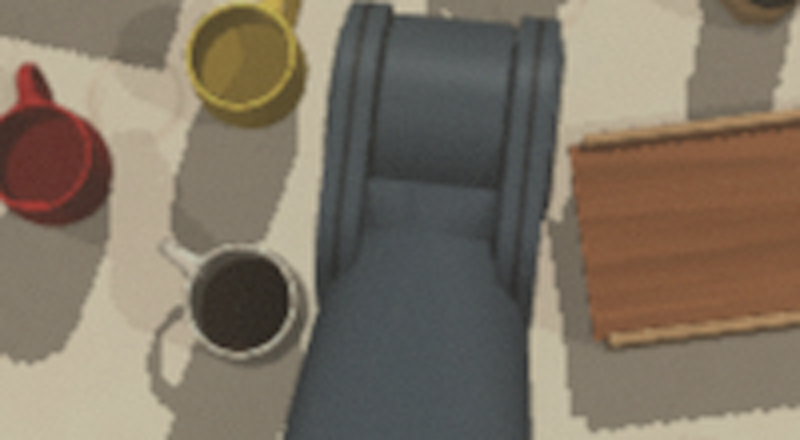

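The crop shows the mug upright, rim centred at (244,300) = pixel (221,250), and the red and yellow mugs untouched. Next is the lid.

Run:
```python
from h import *
np.set_printoptions(precision=3,suppress=True)
s=optics.snapshot("top")
m=at_z((221,250),s,.098)-C; print("mug box",m@X,m@Y)
if m@Y<.35: raise SystemExit
q=tool(0,1)
robot.reach(W(0,-.085,.2),q)
print("down",robot.line_to(W(0,-.085,.075),speed=.06,until_force=5),robot.current_tool_pos())
print("push",robot.line_to(W(0,.104,.075),speed=.06,until_force=15))
p=np.array(robot.current_tool_pos())-C;print(p@X,p@Y,p[2],robot.current_ft_force())
robot.line_to(W(0,float(p@Y)-.02,.075));robot.line_to(W(0,float(p@Y)-.03,.25))
robot.reach(W(0,-.22,.3),q)
s=optics.snapshot("top");save(s,"top3.png")
cv2.imwrite("pics/crop4.png",cv2.resize(s["pixels"][175:285,210:410],None,fx=4,fy=4,interpolation=cv2.INTER_CUBIC)[:,:,::-1])
for n in("lighter","opener","peg","lid","batten"):
    print(n,[(np.round(r["rect"],1),round(r["score"],2)) for r in optics.spot_in(n,s)[:3]])
print(robot.current_time())
```

```text
mug box -0.01836821676469394 0.36221931443629707
down False [ 0.54  -0.28   0.075]
push True
-0.00021219191437668106 0.09348583589252524 0.07484109570260114 [-0.378 -1.113  0.852]
lighter [(array([337.3, 222.6, 345.6, 250.8]), 0.56)]
opener [(array([356.1, 224.2, 364.4, 247.8]), 0.69)]
peg [(array([375.2, 216.2, 385.6, 239.3]), 0.51)]
lid [(array([246.2, 210.6, 333.7, 266.4]), 0.97)]
batten [(array([248. , 207.2, 333.1, 268.7]), 0.67)]
19.8417
```

View pics/crop4.png

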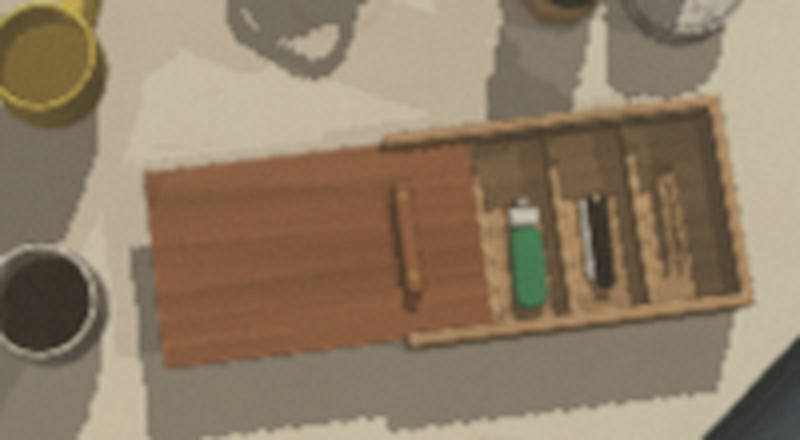

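The crop shows the lid fully open, a gap to the mug, and the green lighter with its metal head centred at crop (528,255) = pixel (342,238). It lies in the compartment nearest the lid, with the dark opener beside it and the peg at the far end.

Run:
```python
from h import *
np.set_printoptions(precision=3,suppress=True)
s=optics.snapshot("top")
l=at_z((341.8,237.9),s,.012)-C;print("lighter box",l@X,l@Y)
for p in((210+155/4,175+270/4),(210+480/4,175+235/4)):
    e=at_z(p,s,.051)-C;print("lid edge y",e@Y)
x,y=float(l@X),float(l@Y)
if abs(y-.028)>.012: raise SystemExit
q=tool(0,1)
robot.reach(W(x,y,.2),q); 
s=optics.snapshot("wrist");save(s,"wrist.png")
print([(np.round(r["rect"]),round(r["score"],2),[(at_z(((r["rect"][0]+r["rect"][2])/2,(r["rect"][1]+r["rect"][3])/2),s,.012)-C)@v for v in(X,Y)]) for r in optics.spot_in("lighter",s)])
print(robot.current_time())
```

```text
lighter box -0.01327774064649242 0.022969784794228124
lid edge y 0.289015372452106
lid edge y 0.059503874579025895
[(array([238., 180., 315., 201.]), 0.86, [np.float64(-0.014568584268838804), np.float64(0.023776863794971913)])]
21.0167
```

View pics/wrist.png

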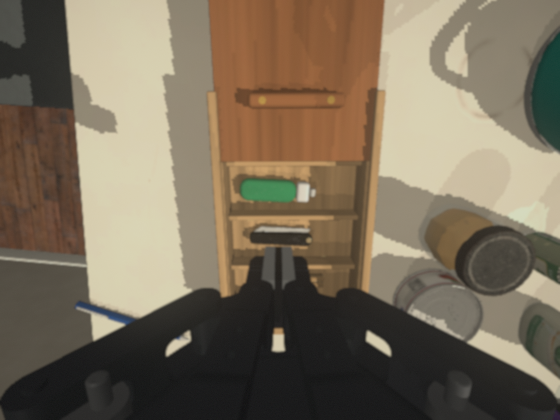

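The wrist picture shows the lighter at (278,190), unobscured, with the lid end at row 160. The two measurements agree within 1–2 mm, so I'll go down and point.

Run:
```python
from h import *
robot.line_to(W(-.014,.025,.072),speed=.06,until_force=5)
robot.hold(2.3)
print(robot.current_tool_pos(),W(-.014,.025,.072),robot.current_ft_force(),robot.current_time())
print(robot.job_done())
```

```text
[ 0.51449918 -0.17154835  0.07198211] [np.float64(0.5145002295984572), np.float64(-0.171574424730727), np.float64(0.072)] [-0.13172865  0.49315782 -0.04212892] 25.6
the job is handed in; nothing more can be done
None
```

I handed the job in at 25.6 s, but the interface returned no verdict: the mug was pushed aside upright, the lid was slid to its stop, and the gripper finished still pointing from about 35 mm above the lighter's middle.

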